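# Find the loose clamp bolt on a tube rail and hold its cap open

### The job

One of the three clamp bolts on the tube rail has a stripped thread. Push the rail's keeper plate by its knob fully away from you, so that its tongues uncover the bolt heads, then tap the three heads with the fingers, nearest first and farthest last, to find the one that gives. Lift that bolt's cap by its black lug to at least 45 degrees and finish while still holding it open there, with the other caps shut and the loose things around the rail left where they lie.

Things in the scene. Friction and masses are not known exactly. Their poses are not given: they have to be found in the camera images.
- tube_rail: fixed rail: 100 x 246 mm aluminium plate with a 14 mm steel tube clamped along its y by three hinged clamps at y = -72 (near), 0 (middle), +72 mm (far). Origin: on the bench under the middle clamp; y points away from the robot along the tube, x about to the robot's right, z up. In this frame: bolts at x -14, lugs x -47, cap hinges x +40, keeper plate line x +59 mm
- bolt_near: captive steel hex bolt of the clamp nearest the robot; head 18 mm across, on spring washers. Origin: middle of the head's top, 54.5 mm above the bench, z up. A sound bolt is rigid and keeps its cap shut; the one loose bolt sinks 5 mm along its axis when pressed (1.2 N at first, 3.2 N at the bottom, then rigid) and springs back. All three look alike
- cap_near (a joint): hinge in rad of the steel cap of the clamp nearest the robot: 0 shut, grows as its lug is lifted, stop at 1.31 (75 degrees). The hinge line runs along rail y beside the tube. The cap is 22 mm wide, carries its bolt along, weighs about 0.14 kg, turns freely and falls shut when let go. It cannot open while its bolt is sound or while the keeper plate's tongue lies over the bolt
- lug_near: black grip lug at the robot's-left end of the cap of the clamp nearest the robot: a block 26 (x) x 16 (y) x 16 mm (z) that turns with the cap; origin at its centre, 43 mm above the bench when shut; nothing over 8 mm high lies below it. Grip it from above by its two y sides (16 mm apart); it can pivot between the fingers as the cap opens. It is 87 mm (rail -x) from its hinge and 13 mm higher
- hinge_near (a point): point on the hinge axis of the cap of the clamp nearest the robot, mid-width, 30 mm above the bench
- bolt_middle: captive steel hex bolt of the clamp in the middle; head 18 mm across, on spring washers. Origin: middle of the head's top, 54.5 mm above the bench, z up. A sound bolt is rigid and keeps its cap shut; the one loose bolt sinks 5 mm along its axis when pressed (1.2 N at first, 3.2 N at the bottom, then rigid) and springs back. All three look alike
- cap_middle (a joint): hinge in rad of the steel cap of the clamp in the middle: 0 shut, grows as its lug is lifted, stop at 1.31 (75 degrees). The hinge line runs along rail y beside the tube. The cap is 22 mm wide, carries its bolt along, weighs about 0.14 kg, turns freely and falls shut when let go. It cannot open while its bolt is sound or while the keeper plate's tongue lies over the bolt
- lug_middle: black grip lug at the robot's-left end of the cap of the clamp in the middle: a block 26 (x) x 16 (y) x 16 mm (z) that turns with the cap; origin at its centre, 43 mm above the bench when shut; nothing over 8 mm high lies below it. Grip it from above by its two y sides (16 mm apart); it can pivot between the fingers as the cap opens. It is 87 mm (rail -x) from its hinge and 13 mm higher
- hinge_middle (a point): point on the hinge axis of the cap of the clamp in the middle, mid-width, 30 mm above the bench
- bolt_far: captive steel hex bolt of the clamp farthest from the robot; head 18 mm across, on spring washers. Origin: middle of the head's top, 54.5 mm above the bench, z up. A sound bolt is rigid and keeps its cap shut; the one loose bolt sinks 5 mm along its axis when pressed (1.2 N at first, 3.2 N at the bottom, then rigid) and springs back. All three look alike
- cap_far (a joint): hinge in rad of the steel cap of the clamp farthest from the robot: 0 shut, grows as its lug is lifted, stop at 1.31 (75 degrees). The hinge line runs along rail y beside the tube. The cap is 22 mm wide, carries its bolt along, weighs about 0.14 kg, turns freely and falls shut when let go. It cannot open while its bolt is sound or while the keeper plate's tongue lies over the bolt
- lug_far: black grip lug at the robot's-left end of the cap of the clamp farthest from the robot: a block 26 (x) x 16 (y) x 16 mm (z) that turns with the cap; origin at its centre, 43 mm above the bench when shut; nothing over 8 mm high lies below it. Grip it from above by its two y sides (16 mm apart); it can pivot between the fingers as the cap opens. It is 87 mm (rail -x) from its hinge and 13 mm higher
- hinge_far (a point): point on the hinge axis of the cap of the clamp farthest from the robot, mid-width, 30 mm above the bench
- keeper (a joint): keeper plate in m: a flat 3 mm steel comb, top 60 mm above the bench, that slides along rail y at the robot's-right edge of the rail. 0 = its three 13 mm wide tongues lie 2.5 mm above the bolt heads (start 0 to 0.006); grows as the plate is pushed away from the robot (rail +y); 0.036 = end stop, tongues midway between the bolts. About 1.5 N to slide, stays where left
- keeper_knob (a point): middle of the top of the keeper plate's black round knob, 18 mm across and 24 mm tall, standing upright on the end of the plate nearest the robot; its top is 84 mm above the bench. It moves with the plate; the plate's guides behind it reach 62 mm above the bench
- spanner: bystander: loose combination spanner, 29 x 163 x 7 mm, lying on the bench at the robot's left, in front of the tool wallet; origin at the middle of its underside
- gauge: bystander: loose round black pressure gauge, 87 x 64 x 29 mm, lying on its back on the bench beyond the tool wallet, left of the green module; origin at the middle of its underside
- module: bystander: loose green circuit board module, 45 x 70 x 17 mm, beyond the far end of the rail, a little to its left; origin at the middle of its underside
- keys: bystander: loose folding hex key set, 22 x 86 x 28 mm, on the bench at the robot's right, before the grey tester; origin at the middle of its underside

How it is judged:
By the outcome, as a careful person would: the job done as asked, in the order asked, and still so for the second after the job is handed in, while the arm keeps its last pose, push and grip.
It also fails if it takes over 56 s, if anything falls off the work surface, if the arm or the gripper's body presses on something with over 40 N, if the wrist force passes 120 N, or if a joint passes its speed limit or range.

### The arm

A 6-joint arm with a two-finger parallel gripper is mounted at the origin on a cart in front of the work surface, level with it; the furniture and walls round the work are solid. World frame = base frame: x ahead of the robot, y to its left, z up, the work surface at z = 0. Lengths are in m, angles in rad, forces in N, time in s.
With the tool pointing down it reaches from about 0.35 to 0.775 m from the base axis. Payload 7.3 kg.
Tool frame: the origin (TCP) lies midway between the tips of the shut fingers; the grasp point (between the pads) lies 19 mm behind it; z points along the fingers, y is the direction in which the jaws open and shut (so a half turn about z gives the same grasp; the last joint's range is limited). The gripper opens to 92 mm and grips with 3 to 60 N. Pads are 19 mm wide; open, the fingers measure 130 mm over their backs; the gripper's body (75 mm by 190 mm) begins 47 mm behind the grasp point.
Start: joints at [1.023, 0.342, 1.524, -0, 1.275, -0.146], TCP at [0.205, 0.483, 0.195] pointing down, gripper open.
Joint ranges: [-2.53, 2.53], [-0.77, 2.02], [0.04, 2.7], [-1, 4.14], [0.28, 2.66], [-3.11, 3.11]. Speed limits (rad/s): [2.57, 2.57, 3.14, 3.14, 3.14, 3.14].

### API

Orientations are given as [roll, pitch, yaw] about the fixed x, y, z axes, in that order (R = Rz(yaw) Ry(pitch) Rx(roll)).
In Python, from plant import manip gives the robot as it stands. Calls block until the motion is done:
- manip.move_to(position, orientation): joint-space move of the TCP to a pose.
- manip.move_straight(position, max_speed=0.15, attitude=None, contact_N=None): straight line of the TCP; attitude=None keeps the orientation; max_speed is the mean speed in m/s. With contact_N (N) it stops when the force on the tool has changed by that much, and returns True; else False.
- manip.move_j(angles): joint-space move.
- manip.let_go() and manip.close_gripper(): open the fingers fully, or close them until they stop; the grip force is fixed at half the most.
- manip.pause(seconds).
- manip.inverse_kinematics(position, orientation): joint angles nearest the present ones, or None.
- manip.get_image(name): name is "side" or "top"; returns (picture, depth): 480x640x3 uint8, red, green, blue; 480x640 float32, m along the optical axis (not along the pixel's ray), 0 where there is no reading.
- manip.camera_params(name): a dict with "fx", "fy", "cx", "cy" (pixels), "world_from_camera" (4x4, takes a point from camera to world coordinates). Camera axes: x right, y down, z forward; pixel columns grow to the right and rows downward; lengths in m; the calibration is good to about 2 mm. A picture is of the moment at which its call begins. camera_params takes no time and is no camera call.
A pose or a line that the arm cannot do raises manip.IKError and nothing moves.
- manip.close_job(): hands the job in, once; it reports no verdict.
Readings, each from a call of its own:
- manip.get_t(): time.
- manip.get_q(): joint angles.
- manip.get_joint_vel(): joint speeds.
- manip.get_joint_efforts(): joint torques, N m.
- manip.get_position(): TCP position.
- manip.get_eef_rot(): TCP orientation.
- manip.get_force(): force on the tool from outside, world axes, zero at the start.
- manip.get_torque(): the same for the moment, N m.
- manip.get_width(): finger opening in m.
Only numpy, scipy, OpenCV 4.12 (cv2) and the standard library are available. Lean on these libraries where they do the work, as an engineer would, in place of code of your own. Each camera call takes 0.05 s, during which the arm holds its last target.

## Working session

There is one attempt and no reset: what is moved stays moved. The work goes in short steps, each a Python script; the robot and the scene stay as the last script left them, time stands still between calls to the robot, and variables do not carry over. Pictures are saved under pics/ and viewed, and the job is handed in when it is done.

```bash
ls; mkdir -p pics; python3 - <<'E'
from plant import manip
import cv2,numpy as np
for n in("top","side"):
    im,d=manip.get_image(n); cv2.imwrite(f"pics/{n}0.png",im[:,:,::-1]); np.save(f"{n}0.npy",d)
    p=manip.camera_params(n); print(n,p)
print(manip.get_t(),manip.get_position(),manip.get_eef_rot(),manip.get_width())
E
```

```text
pics
top {'fx': 476.81807255317824, 'fy': 476.81807255317824, 'cx': 328.2329738443295, 'cy': 238.62937121673662, 'world_from_camera': array([[ 0.00206914, -0.98424506,  0.17679758,  0.42300659],
       [-0.99988658, -0.00467385, -0.01431753, -0.00229203],
       [ 0.01491829, -0.1767479 , -0.98414309,  0.91348289],
       [ 0.        ,  0.        ,  0.        ,  1.        ]])}
side {'fx': 514.608544861545, 'fy': 514.608544861545, 'cx': 317.28180205271354, 'cy': 240.75509015639244, 'world_from_camera': array([[-0.99233457, -0.06863847,  0.1027661 ,  0.47555229],
       [-0.12280753,  0.45485593, -0.88205691,  0.96592657],
       [ 0.01379927, -0.88791601, -0.45979858,  0.57237583],
       [ 0.        ,  0.        ,  0.        ,  1.        ]])}
0.1 [0.20507794 0.48285563 0.19460473] [-3.14023072e+00 -1.99220923e-04  2.73978889e+00] 0.09185727144700864
```

View pics/top0.png

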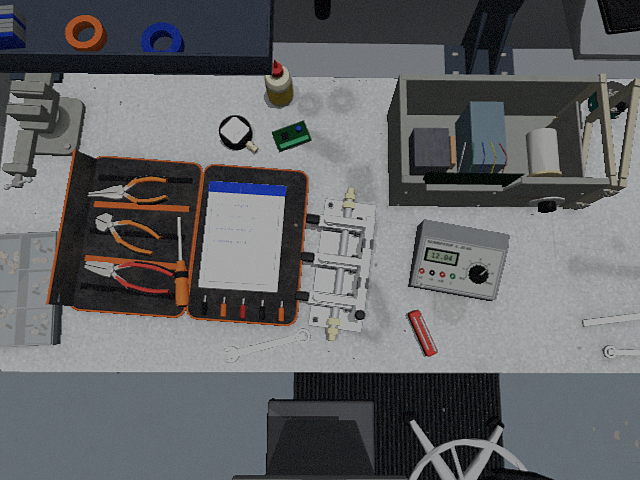

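View pics/side0.png

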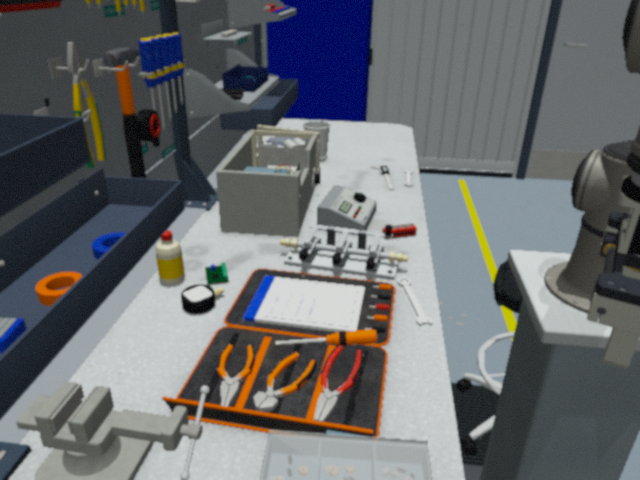

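```bash
python3 - <<'E'
import cv2
im=cv2.imread("pics/top0.png")[180:345,285:390]
cv2.imwrite("pics/c1.png",cv2.resize(im,None,fx=3.6,fy=3.6,interpolation=cv2.INTER_CUBIC))
im=cv2.imread("pics/side0.png")[215:285,270:420]
cv2.imwrite("pics/c2.png",cv2.resize(im,None,fx=5,fy=5,interpolation=cv2.INTER_CUBIC))
E
```

```text
(no output)
```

View pics/c1.png

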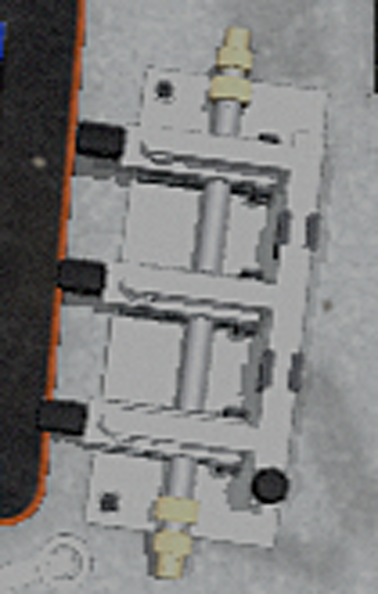

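View pics/c2.png

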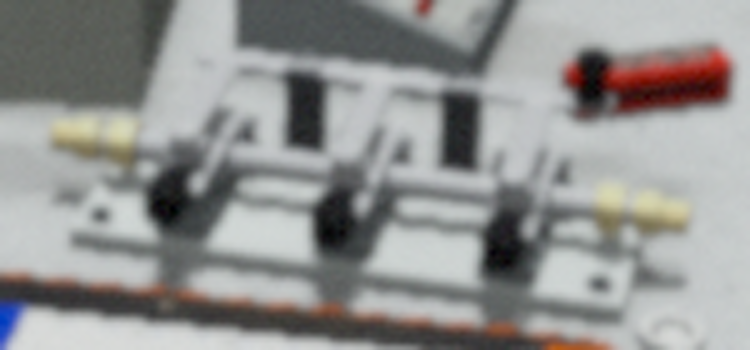

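```bash
cat > h.py <<'E'
import numpy as np
from plant import manip
def ray(n,u,v,z):
    p=manip.camera_params(n);T=p["world_from_camera"]
    d=T[:3,:3]@np.array([(u-p["cx"])/p["fx"],(v-p["cy"])/p["fy"],1]);o=T[:3,3]
    return o+d*(z-o[2])/d[2]
def proj(n,X):
    p=manip.camera_params(n);T=np.linalg.inv(p["world_from_camera"])
    c=T[:3,:3]@np.asarray(X)+T[:3,3];return p["fx"]*c[0]/c[2]+p["cx"],p["fy"]*c[1]/c[2]+p["cy"],c[2]
E
python3 - <<'E'
from h import *
d=np.load("top0.npy")
for nm,(u,v),z in[("near",(65,415),.051),("mid",(82,274),.051),("far",(101,138),.051),("knob",(270,486),.084),
  ("plate NL",(87,522),.008),("NR",(272,546),.008),("FL",(147,68),.008),("FR",(327,95),.008)]:
    U=285+(u+.5)/3.6-.5;V=180+(v+.5)/3.6-.5
    X=ray("top",U,V,z);dd=d[int(round(V)),int(round(U))];print(nm,U,V,X.round(4),"depthexp",proj("top",X)[2].round(4),dd)
E
```

```text
near 302.69444444444446 294.91666666666663 [0.4749 0.0309 0.051 ] depthexp 0.8575 0.85751927
mid 307.4166666666667 255.75 [0.546  0.0231 0.051 ] depthexp 0.8702 0.8713958
far 312.69444444444446 217.97222222222223 [0.6167 0.014  0.051 ] depthexp 0.8828 0.8808977
knob 359.6388888888889 314.6388888888889 [ 0.4394 -0.0687  0.084 ] depthexp 0.8202 0.81886387
plate NL 308.80555555555554 324.6388888888889 [0.4223 0.0205 0.008 ] depthexp 0.8907 0.89530516
NR 360.19444444444446 331.30555555555554 [ 0.4102 -0.0755  0.008 ] depthexp 0.8899 0.886516
FL 325.47222222222223 198.52777777777777 [ 0.6655 -0.0099  0.008 ] depthexp 0.9341 0.9439247
FR 375.47222222222223 206.02777777777777 [ 0.6509 -0.1078  0.008 ] depthexp 0.9329 0.93007535
```

```bash
cat >> h.py <<'E'
th=np.deg2rad(-7.15)
ry=np.array([np.cos(th),np.sin(th)]); rx=np.array([ry[1],-ry[0]]); O=np.array([.540,-.0238])
def W(x,y,z): 
    p=O+x*rx+y*ry; return [p[0],p[1],z]
def R(p):
    p=np.asarray(p); d=p[:2]-O; return np.array([d@rx,d@ry,p[2]])
DOWN=[np.pi,0,np.pi/2+th]
E
python3 - <<'E'
from h import *
from scipy.spatial.transform import Rotation as Ro
for s in(0,-np.pi):
  for P in([.058,-.145,.15],[.058,-.145,.068],[-.014,.072,.06],[-.047,.072,.036]):
    print(s,P,manip.inverse_kinematics(W(*P),[np.pi,0,DOWN[2]+s]))
  for y in(-.072,0,.072):
   for a in(10,25,50):
    r=Ro.from_rotvec(np.deg2rad(a)*np.r_[ry,0])*Ro.from_euler('xyz',[np.pi,0,DOWN[2]+s])
    print(y,a,(r.as_matrix()[:,2]@np.r_[rx,0]).round(2),manip.inverse_kinematics(W(-.006,y,.1),list(r.as_euler('xyz'))) is not None)
E
```

```text
0 [0.058, -0.145, 0.15] [-0.35648295  0.15146266  1.92231662  0.          1.06781338 -0.23169191]
0 [0.058, -0.145, 0.068] [-3.56482953e-01  2.79166422e-01  2.03817473e+00 -4.44089210e-16
  8.24251501e-01 -2.31691911e-01]
0 [-0.014, 0.072, 0.06] [-1.55626057e-01  6.28890193e-01  1.44150637e+00 -4.44089210e-16
  1.07119609e+00 -3.08350158e-02]
0 [-0.047, 0.072, 0.036] [-1.01583437e-01  6.63663516e-01  1.45053133e+00 -4.44089210e-16
  1.02739781e+00  2.32076050e-02]
-0.072 10 -0.17 True
-0.072 25 -0.42 True
-0.072 50 -0.77 True
0 10 -0.17 True
0 25 -0.42 True
0 50 -0.77 True
0.072 10 -0.17 True
0.072 25 -0.42 True
0.072 50 -0.77 True
-3.141592653589793 [0.058, -0.145, 0.15] [-3.56482953e-01  1.51462655e-01  1.92231662e+00 -4.44089210e-16
  1.06781338e+00  2.90990074e+00]
-3.141592653589793 [0.058, -0.145, 0.068] [-3.56482953e-01  2.79166422e-01  2.03817473e+00 -4.44089210e-16
  8.24251501e-01  2.90990074e+00]
-3.141592653589793 [-0.014, 0.072, 0.06] None
-3.141592653589793 [-0.047, 0.072, 0.036] None
-0.072 10 -0.17 True
-0.072 25 -0.42 True
-0.072 50 -0.77 True
0 10 -0.17 True
0 25 -0.42 True
0 50 -0.77 True
0.072 10 -0.17 True
0.072 25 -0.42 True
0.072 50 -0.77 True
```

```bash
python3 - <<'E'
from h import *
import cv2
manip.close_gripper()
manip.move_to(W(.058,-.145,.15),DOWN)
manip.move_straight(W(.058,-.145,.070),max_speed=.15)
print(manip.get_t(),manip.get_width(),manip.get_force())
c=manip.move_straight(W(.058,-.072,.070),max_speed=.03,contact_N=9)
print(c,R(manip.get_position()),manip.get_force(),manip.get_t())
im,d=manip.get_image("top");cv2.imwrite("pics/t1.png",cv2.resize(im[180:345,285:390,::-1],None,fx=3.6,fy=3.6,interpolation=2))
E
```

```text
4.3 0.00029358347264120367 [ 0.27702479 -0.11496945  0.47865164]
False [ 0.0580013  -0.07207605  0.07000468] [-0.98868998  0.54211815 -0.06480162] 6.8833
```

View pics/t1.png

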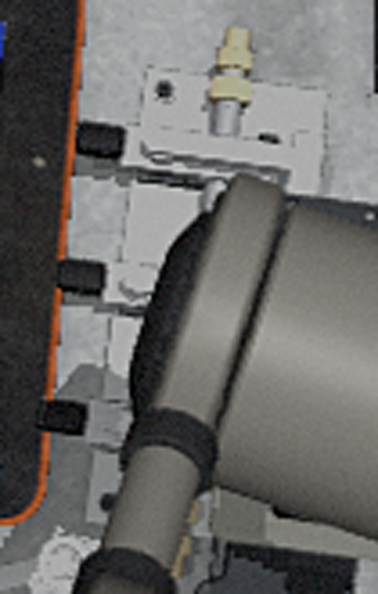

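```bash
python3 - <<'E'
from h import *
c=manip.move_straight(W(.058,-.045,.070),max_speed=.025,contact_N=9)
print(c,R(manip.get_position()),manip.get_force(),manip.get_t())
E
```

```text
False [ 0.05797655 -0.04514778  0.06998605] [ 0.13048276 -0.42717725  0.10687   ] 8.1667
```

```bash
python3 - <<'E'
from h import *
import cv2
im,d=manip.get_image("side");cv2.imwrite("pics/s2.png",cv2.resize(im[170:290,260:420,::-1],None,fx=5,fy=5,interpolation=2))
E
```

```text
(no output)
```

View pics/s2.png

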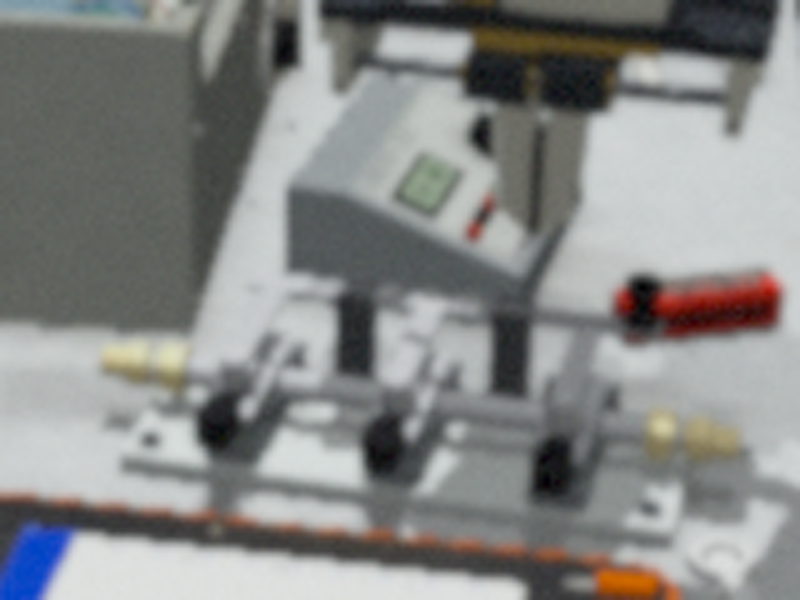

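```bash
python3 - <<'E'
from h import *
import cv2
for P in([.058,-.045,.07],[.058,-.094,.084],[.059,-.094,.06],[-.047,-.072,.043],[.058,-.145,.07]):
    u,v,_=proj("side",W(*P)); print(P,round(u,1),round(v,1),"crop",(u-260)*5,(v-170)*5)
d=np.load("side0.npy");
for (u,v) in [(388,227),(389,229),(389,232),(388,230)]:
    p=manip.camera_params("side");T=p["world_from_camera"];z=d[v,u]
    X=T[:3,:3]@np.array([(u-p["cx"])/p["fx"]*z,(v-p["cy"])/p["fy"]*z,z])+T[:3,3];print(u,v,R(X).round(4))
print(manip.get_position(),manip.get_eef_rot())
E
```

```text
[0.058, -0.045, 0.07] 365.8 228.0 crop 528.962356340736 289.82906561412574
[0.058, -0.094, 0.084] 388.1 224.9 crop 640.7397695710932 274.5457558086295
[0.059, -0.094, 0.06] 387.4 234.4 crop 636.8691153304112 322.2124605806303
[-0.047, -0.072, 0.043] 369.6 262.6 crop 548.1069842674532 462.80917376926567
[0.058, -0.145, 0.07] 410.8 233.4 crop 754.2423510913407 317.0315373674296
388 227 [ 0.0497 -0.0948  0.0829]
389 229 [ 0.0501 -0.0973  0.0781]
389 232 [ 0.0524 -0.0977  0.0697]
388 230 [ 0.0496 -0.0954  0.0756]
[ 0.487959   -0.0757017   0.07000375] [-3.14140435e+00 -5.20924854e-05  1.44595740e+00]
```

```bash
python3 - <<'E'
from h import *
import cv2
p=manip.get_position()
manip.move_straight([p[0],p[1],.15],max_speed=.25)
manip.move_to(W(.058,-.15,.15),DOWN)
for n in("top","side"):
    im,d=manip.get_image(n);np.save(n+"3.npy",d)
    cr=im[180:345,285:390] if n=="top" else im[150:290,260:420]
    cv2.imwrite(f"pics/{n}3.png",cv2.resize(cr[:,:,::-1],None,fx=3.6 if n=="top" else 5,fy=3.6 if n=="top" else 5,interpolation=2)[:600])
print(manip.get_force(),manip.get_t())
E
```

```text
[1.86197909 0.48797289 0.25391701] 9.2833
```

View pics/top3.png

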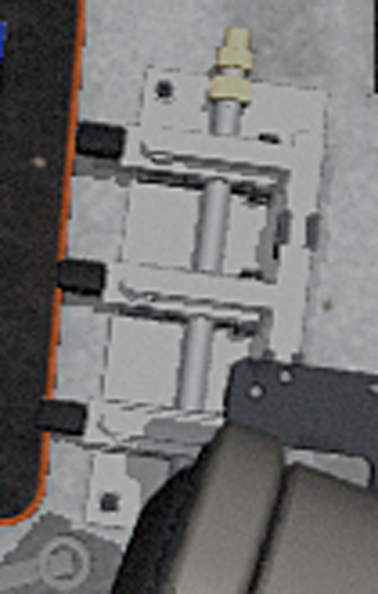

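View pics/side3.png

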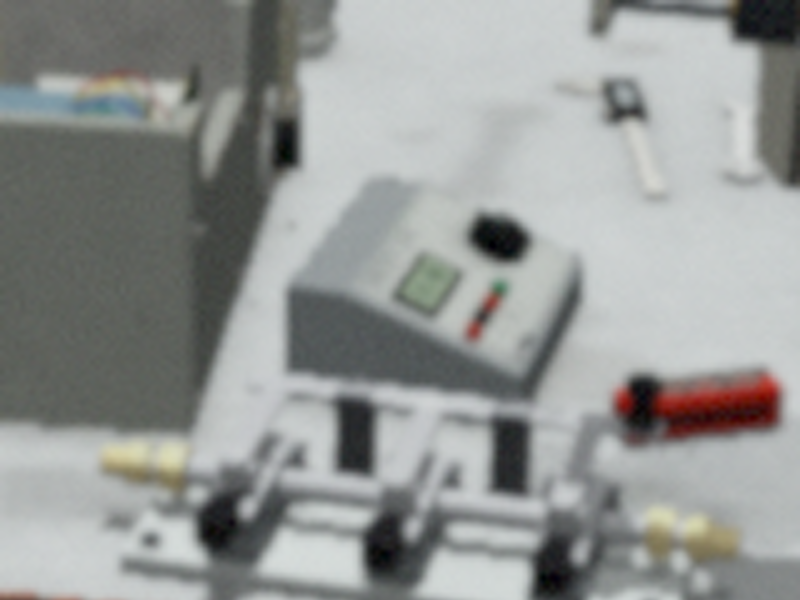

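```bash
python3 - <<'E'
import cv2
a=cv2.imread("pics/s2.png")[100:420,420:700]; b=cv2.imread("pics/side3.png")[200:520,420:700]
import numpy as np
cv2.imwrite("pics/cmp.png",cv2.resize(np.hstack([a,b]),None,fx=1.4,fy=1.4))
E
```

```text
(no output)
```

View pics/cmp.png

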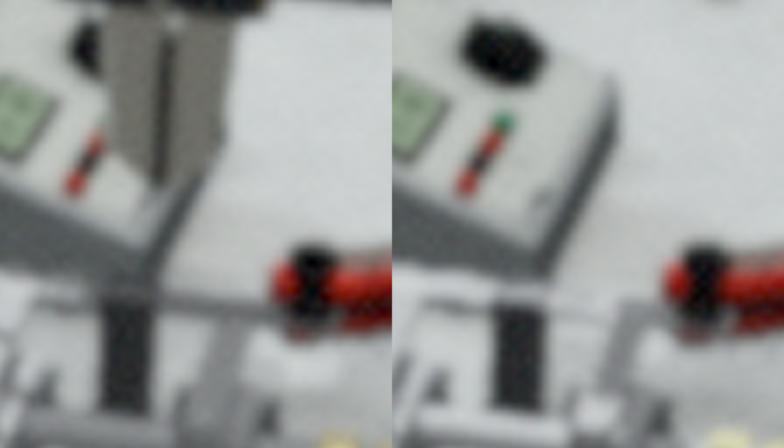

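```bash
python3 - <<'E'
from h import *
import cv2
d=np.load("side3.npy")
p=manip.get_position();print(p,R(p),proj("side",p))
im,_=manip.get_image("side")
cv2.imwrite("pics/s4.png",cv2.resize(im[100:250,340:500,::-1],None,fx=4,fy=4,interpolation=2))
c=manip.camera_params("side");T=c["world_from_camera"]
vv,uu=np.mgrid[100:250,340:500];z=d[100:250,340:500]
X=np.stack([(uu-c["cx"])/c["fx"]*z,(vv-c["cy"])/c["fy"]*z,z],-1)@T[:3,:3].T+T[:3,3]
m=(np.abs(X[...,1]-p[1])<.06)&(np.abs(X[...,0]-p[0])<.06)&(X[...,2]>.095)&(z>0)
for zz in np.arange(.1,.26,.01):
    s=m&(abs(X[...,2]-zz)<.005)
    if s.sum(): print(zz.round(3),s.sum(),X[s].min(0).round(3),X[s].max(0).round(3))
E
```

```text
[ 0.38460229 -0.06289432  0.14967012] [ 0.05813226 -0.14932332  0.14967012] (np.float64(416.56163575575874), np.float64(200.0592744378975), np.float64(1.0924914810324522))
0.18 8 [ 0.377 -0.055  0.182] [ 0.388 -0.051  0.185]
0.19 55 [ 0.37  -0.065  0.185] [ 0.401 -0.049  0.195]
0.2 73 [ 0.367 -0.058  0.195] [ 0.402 -0.048  0.205]
0.21 85 [ 0.368 -0.065  0.205] [ 0.403 -0.048  0.215]
0.22 86 [ 0.367 -0.058  0.215] [ 0.403 -0.048  0.225]
0.23 88 [ 0.366 -0.069  0.225] [ 0.403 -0.049  0.235]
0.24 77 [ 0.364 -0.058  0.235] [ 0.414 -0.045  0.245]
0.25 48 [ 0.359 -0.088  0.245] [ 0.417 -0.022  0.255]
```

View pics/s4.png

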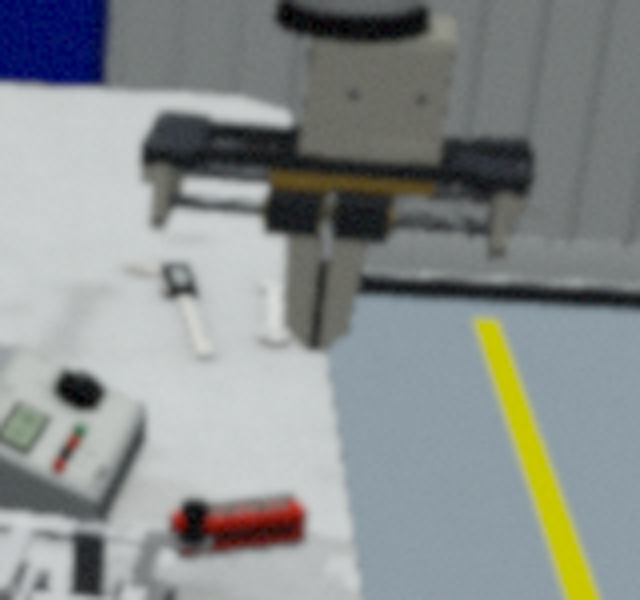

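```bash
python3 - <<'E'
from h import *
import cv2
DZ=-.031
manip.move_straight(W(.0585,-.15,.068+DZ),max_speed=.15)
print(manip.get_t(),manip.get_force())
c=manip.move_straight(W(.0585,-.115,.068+DZ),max_speed=.04,contact_N=9)
print(c,R(manip.get_position()),manip.get_force())
if not c:
  c=manip.move_straight(W(.0585,-.065,.068+DZ),max_speed=.03,contact_N=9)
  print(c,R(manip.get_position()),manip.get_force(),manip.get_t())
im,d=manip.get_image("side");cv2.imwrite("pics/s5.png",cv2.resize(im[170:290,260:420,::-1],None,fx=5,fy=5,interpolation=2))
E
```

```text
10.2333 [ 0.17657904 -1.10370654 -0.21910992]
False [ 0.05846713 -0.11503856  0.03695904] [-0.5786705   0.63518243  0.06638143]
True [ 0.05824743 -0.08520837  0.03626682] [-0.2190043   0.01983162  0.48557209] 12.3083
```

View pics/s5.png

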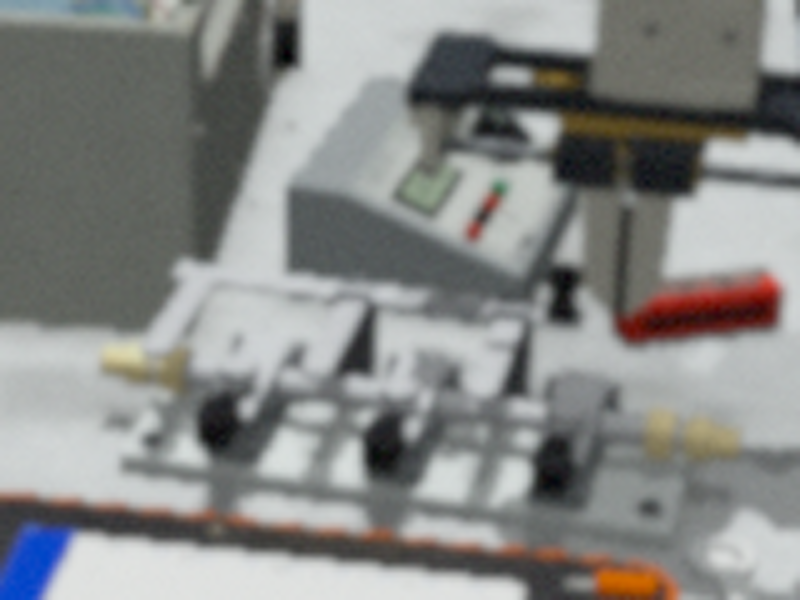

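```bash
python3 - <<'E'
from h import *
import cv2
DZ=-.031
c=manip.move_straight(W(.0585,-.060,.068+DZ),max_speed=.03,contact_N=12)
print(c,R(manip.get_position()),manip.get_force(),manip.get_t())
p=R(manip.get_position())
manip.move_straight(W(.0585,p[1]-.03,p[2]),max_speed=.2)
manip.move_straight(W(.0585,p[1]-.03,.11+DZ+.02),max_speed=.25)
manip.move_to(W(-.05,-.13,.12+DZ),DOWN)
im,d=manip.get_image("top");cv2.imwrite("pics/t6.png",cv2.resize(im[180:345,285:390,::-1],None,fx=3.6,fy=3.6,interpolation=2))
im,d=manip.get_image("side");np.save("side6.npy",d);cv2.imwrite("pics/s6.png",cv2.resize(im[170:290,260:420,::-1],None,fx=5,fy=5,interpolation=2))
print(manip.get_t(),manip.get_force())
E
```

```text
True [ 0.05794276 -0.08566922  0.0355245 ] [-1.27496254 -0.77185499 -0.15475492] 12.7
14.0167 [ 0.75336622  0.48995123 -0.25371996]
```

View pics/t6.png

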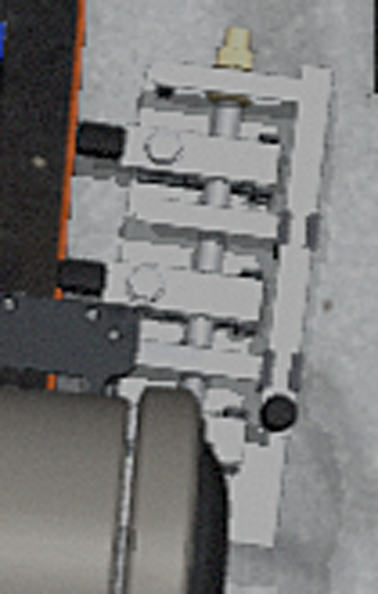

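View pics/s6.png

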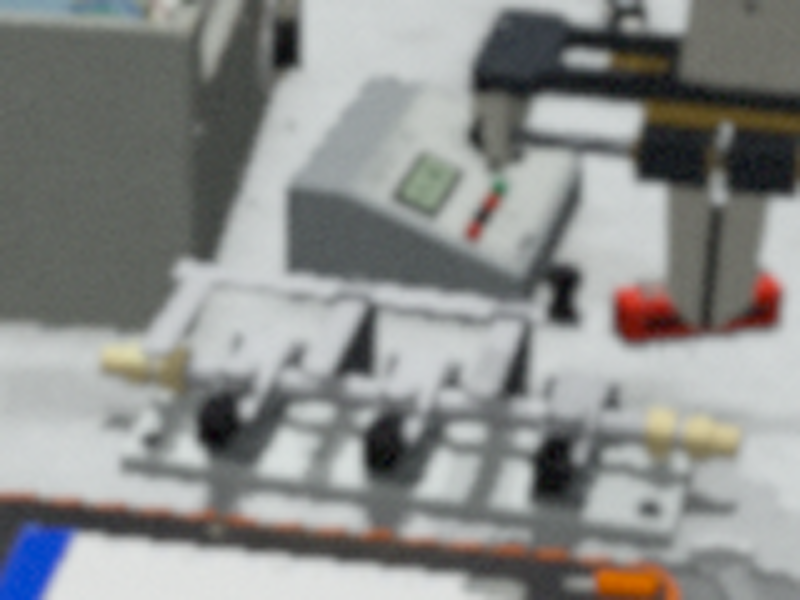

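```bash
python3 - <<'E'
from h import *
for u,v in((166,148),(146,285)):
    print(R(ray("top",285+(u+.5)/3.6-.5,180+(v+.5)/3.6-.5,.0545)).round(4))
DZ=-.031
for y in(-.072,0,.072):
    manip.move_to(W(-.0145,y,.075+DZ),DOWN)
    manip.pause(.2)
    f0=manip.get_force()
    c=manip.move_straight(W(-.0145,y,.043+DZ),max_speed=.025,contact_N=6)
    print(y,c,R(manip.get_position()),f0,manip.get_force(),manip.get_t())
    manip.move_straight(W(-.0145,y,.075+DZ),max_speed=.15)
E
```

```text
[-0.0132  0.0697  0.0545]
[-0.0143 -0.0017  0.0545]
-0.072 True [-0.01452899 -0.07207035  0.0179952 ] [0.67246439 0.5547756  0.23222584] [-2.23480897  1.00763459  8.68454684] 15.6167
0 True [-1.44832800e-02 -5.15950894e-05  2.22070438e-02] [ 0.48780448  0.40887343 -0.25985359] [-1.31960376 -0.35506056  8.03498543] 17.4
0.072 True [-0.01449806  0.07192746  0.02232078] [-0.39015197 -0.75128018 -0.15754774] [-1.09307368  0.30230734  5.09378121] 19.15
```

```bash
cat >> h.py <<'E'
from scipy.spatial.transform import Rotation as Ro
OFF=.0322
def tilt(phi): return list((Ro.from_rotvec(phi*np.r_[ry,0])*Ro.from_euler('xyz',DOWN)).as_euler('xyz'))
def pose(theta,y,k=.7,dep=.010):
    a=np.arctan2(13,87)+theta; r=np.hypot(.087,.013); phi=k*theta
    x=.040-r*np.cos(a)-(dep+OFF)*np.sin(phi); z=.030+r*np.sin(a)-(dep+OFF)*np.cos(phi)
    return W(x,y,z),tilt(phi)
E
python3 - <<'E'
from h import *
import cv2
for t in range(0,61,10):
    print(t,manip.inverse_kinematics(*pose(np.deg2rad(t),-.072)))
manip.move_to(W(-.047,-.075,.075-OFF+.02),DOWN)
manip.let_go()
manip.pause(.1)
c=manip.move_straight(W(-.047,-.075,.033-OFF),max_speed=.08,contact_N=6)
print(c,R(manip.get_position()),manip.get_width(),manip.get_force(),manip.get_t())
im,d=manip.get_image("side");cv2.imwrite("pics/s7.png",cv2.resize(im[170:290,280:440,::-1],None,fx=5,fy=5,interpolation=2))
E
```

```text
0 [-9.44588024e-02  5.15393984e-01  1.89202464e+00 -4.44089210e-16
  7.34174028e-01  3.03322391e-02]
10 [-0.18250655  0.48506907  1.89882664  0.1752222   0.77249037 -0.18426503]
20 [-0.27517968  0.46894949  1.89979428  0.32778882  0.83745893 -0.37872479]
30 [-0.36929586  0.46833182  1.89456667  0.45128698  0.92276089 -0.54574389]
40 [-0.46145939  0.48370308  1.88295289  0.54642213  1.02122068 -0.68498382]
50 [-0.54856298  0.51466917  1.86494272  0.61756881  1.12651659 -0.79966147]
60 [-0.62819178  0.56005705  1.84070284  0.67004936  1.23394451 -0.89389349]
False [-0.04700584 -0.07465675  0.00110415] 0.09198666745091023 [ 0.17902245 -0.12713309 -0.13906465] 22.5917
```

View pics/s7.png

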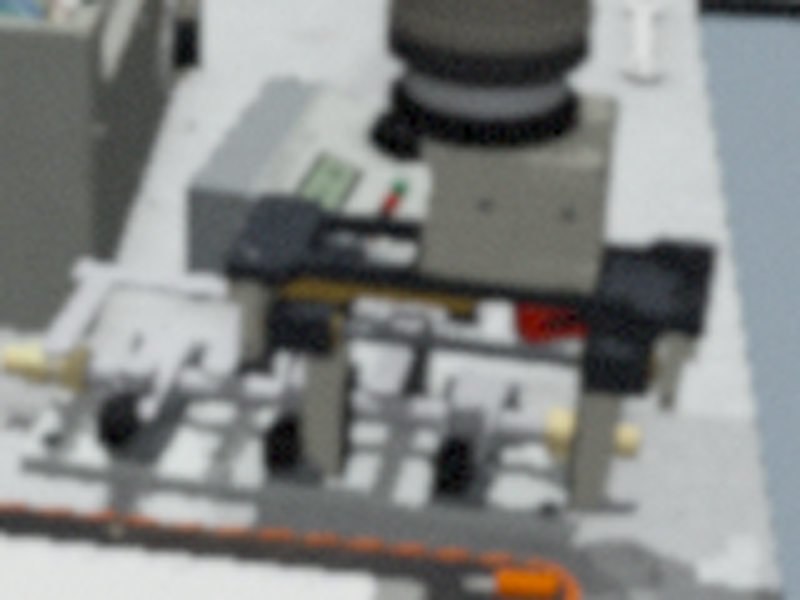

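```bash
python3 - <<'E'
from h import *
import cv2
manip.close_gripper()
print(manip.get_width(),R(manip.get_position()),manip.get_force(),manip.get_t())
im,d=manip.get_image("side");cv2.imwrite("pics/s8.png",cv2.resize(im[170:290,280:440,::-1],None,fx=5,fy=5,interpolation=2))
E
```

```text
0.01572353829128982 [-0.04695953 -0.07278163  0.00130216] [ 5.44300396 -0.83078601 -1.35434967] 23.8083
```

View pics/s8.png

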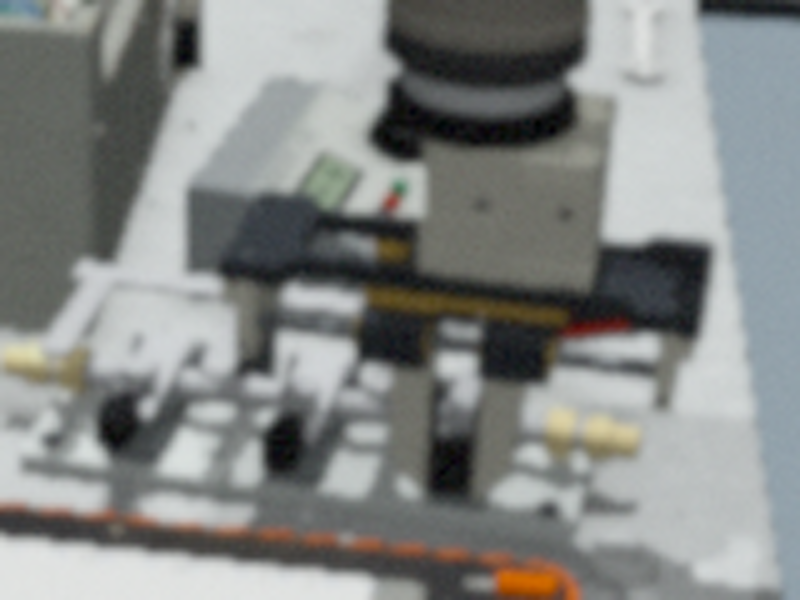

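```bash
python3 - <<'E'
from h import *
import cv2
for t in (8,16,24,32,40,48,56):
    p,o=pose(np.deg2rad(t),-.0725)
    manip.move_straight(p,max_speed=.05,attitude=o)
    f=manip.get_force()
    print(t,manip.get_width(),R(manip.get_position()).round(4),R(p).round(4),f.round(1),manip.get_t())
    if np.linalg.norm(f)>30 or manip.get_width()<.013: print("stop");break
for n,(a,b) in(("side",(150,260)),("top",(180,270))):
    im,d=manip.get_image(n);np.save(n+"9.npy",d)
    cv2.imwrite(f"pics/{n}9.png",cv2.resize(im[a:a+140,b:b+160,::-1],None,fx=4.2,fy=4.2,interpolation=2))
E
```

```text
8 0.015615441278771515 [-0.0485 -0.0728  0.0128] [-0.0485 -0.0725  0.013 ] [ 1.6  1.5 -2.9] 24.2583
16 0.015623634219445999 [-0.0483 -0.0728  0.0248] [-0.0482 -0.0725  0.0251] [ 1.5  2.4 -2.6] 24.65
24 0.015681732247300136 [-0.0465 -0.0729  0.0365] [-0.0464 -0.0725  0.0369] [ 1.   3.  -2.2] 25.0417
32 0.015776815983903736 [-0.0431 -0.0729  0.0477] [-0.043  -0.0725  0.0481] [ 1.3  4.1 -3. ] 25.425
40 0.015881787978610715 [-0.0382 -0.0729  0.0583] [-0.0381 -0.0725  0.0586] [ 0.4  2.2 -2.4] 25.8083
48 0.015761287419814148 [-0.032  -0.0729  0.0678] [-0.0319 -0.0725  0.0682] [-0.9  3.5 -2.5] 26.1833
56 0.01579016086824582 [-0.0247 -0.0729  0.0762] [-0.0245 -0.0725  0.0767] [-2.   1.6 -5. ] 26.5583
```

View pics/side9.png

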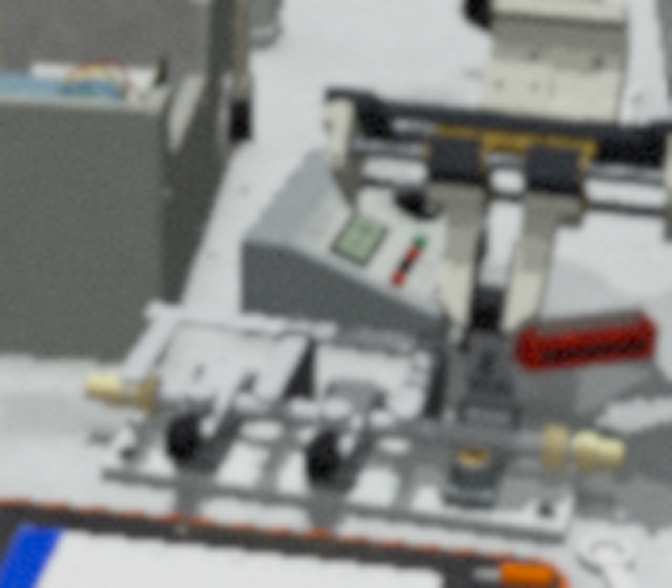

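View pics/top9.png

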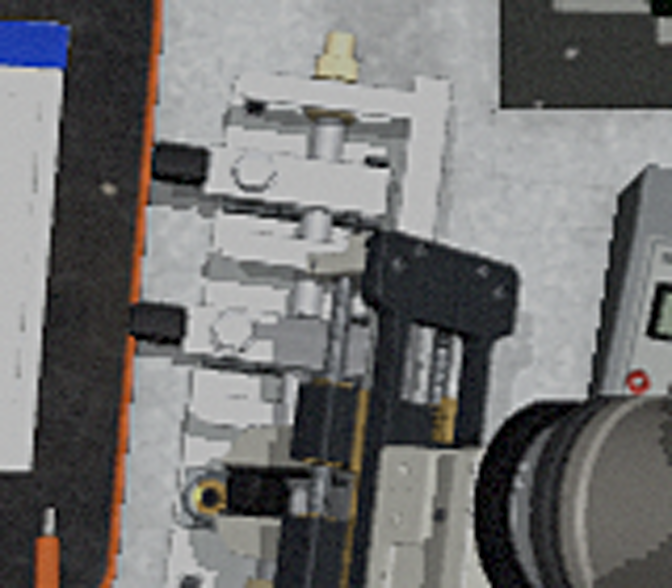

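```bash
python3 - <<'E'
from h import *
import cv2
for t in(35,45,56,65):
    a=np.arctan2(13,87)+np.deg2rad(t);r=.088
    print(t,np.round(proj("side",W(.04-r*np.cos(a),-.0725,.03+r*np.sin(a))),1))
im,_=manip.get_image("side");o=cv2.imread("pics/side0.png")
print(manip.get_force(),manip.get_width(),manip.get_t())
d=cv2.absdiff(cv2.cvtColor(im,cv2.COLOR_RGB2GRAY),cv2.cvtColor(o,cv2.COLOR_BGR2GRAY))
for n,(u,v) in dict(spanner=(415,302),gauge=(200,297),module=(217,272),keys=(404,231)).items(): print(n,d[v-12:v+12,u-15:u+15].mean())
im,_=manip.get_image("top");cv2.imwrite("pics/top10.png",im[:,:,::-1])
E
```

```text
35 [373.  237.3   1.1]
45 [374.2 230.5   1.1]
56 [375.5 223.9   1.1]
65 [376.5 219.2   1.1]
[-3.08407912  0.99201424 -6.31076439] 0.015944316363674806 26.7083
spanner 11.493055555555555
gauge 5.965277777777778
module 5.298611111111111
keys 30.822222222222223
```

View pics/top10.png

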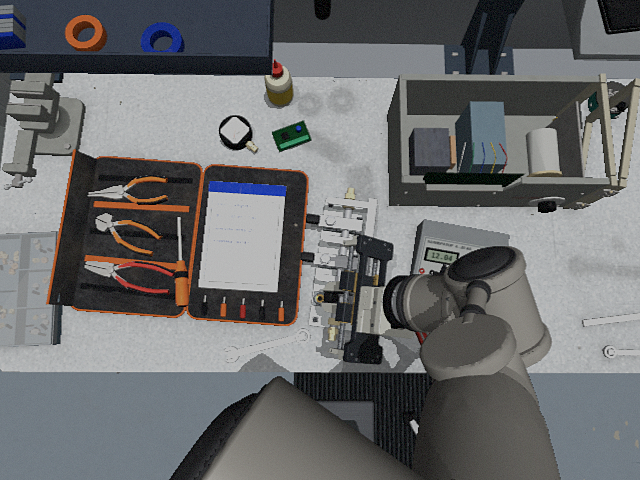

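```bash
python3 - <<'E'
from plant import manip
manip.close_job(); 
E
```

```text
the job is handed in; nothing more can be done
```

The near bolt is the stripped one. Its cap was held open at about 56° by the lug when I handed the job in, at about 26.7 s of the 56 s allowed.

**What I did**
1. **Keeper:** I pushed the keeper plate to its end stop. A second push at 12 N moved it no further, and the pictures show the tongues midway between the bolts.
2. **Taps:** I tapped near, middle, then far. The near bolt stopped 4.2 mm lower than the other two, which stopped within 0.1 mm of each other.
3. **Lift:** I gripped the near lug and lifted its cap along the hinge arc.

**Last checks**
- **Cap angle:** the lug's pixel position in the side picture matches the predicted 56° position.
- **Grip:** the finger opening was 15.9 mm on the 16 mm lug, with about 7 N on the tool.
- **Other caps:** the middle and far caps are shut.
- **Loose things:** the spanner, gauge and module look unmoved. The picture difference around the keys was higher. I put that down to the knob having left that view and the arm's shadow, since the keys look in the same place in the side view.

**What disagreed**
- **Fingertip height:** the real fingertips sit about 32 mm behind the reported TCP. My first keeper push therefore passed over the knob without moving anything. I measured the offset in the side camera, and the taps on the two sound bolts confirmed it. All later moves allowed for it.

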